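# Find the rocking corner of the lattice plate and set its shim

### The arm

A 6-joint arm with a two-finger parallel gripper is mounted at the origin on the work surface. World frame = base frame: x ahead of the robot, y to its left, z up, the work surface at z = 0. Lengths are in m, angles in rad, forces in N, time in s.
With the tool pointing down it reaches from about 0.275 to 1 m from the base axis. Payload 8.4 kg.
Tool frame: the origin (TCP) lies at the very end of the fingers, on their centre line; the grasp point (between the pads) lies 19 mm behind it; z points along the fingers, x is the direction in which the jaws open and shut, and the axes are right-handed (so a half turn about z gives the same grasp; the last joint's range is limited). The gripper opens to 85 mm and grips with 20 to 120 N. Pads are 22 mm wide; open, the fingers measure 114 mm over their backs; the gripper's body (76 mm by 85 mm) begins 54 mm behind the grasp point. The pads swing forward as they close: fully open they stand 13 mm farther back than shut.
Start: joints at [1.165, 0.353, 1.633, -0, 1.155, -0.002], TCP at [0.246, 0.575, 0.231] pointing down, gripper open.
Joint ranges: [-2.63, 2.63], [-0.92, 2.1], [0.06, 2.66], [-1.3, 4.44], [0, 2.69], [-3.02, 3.02]. Speed limits (rad/s): [2.22, 2.22, 2.79, 3.14, 3.14, 3.14].

### API

Orientations are given as a unit quaternion [w, x, y, z].
In Python, from cell import env gives the robot as it stands. The module is installed in compiled form; this text tells all that it offers.
- The arm moves only by the tool move_arm, never from a script. Its argument "motion" is a list of rows, each a list of 7 numbers: the shift along the tool's x, y, z in m, then the turn, a rotation vector about the tool's x, y, z in degrees, then the opening, from -1 (shut) to 1 (fully open). A call has 1 to 8 rows; each row is the pose to reach, as a shift and turn from the pose commanded when the call began, along the tool's axes at that moment; what a row does not reach only later rows make up. A row lasts 1/8 s, in which the tool goes at most 62.5 mm and 10.7 degrees, less where a joint would pass 70% of its speed; a pose out of reach is approached as far as the arm can. A call with a gripper value outside its range is refused whole. The fingers move at their own pace and stop on an object; "newtons" is the grip in N (left out, the last holds). Time passes only in rows, so rows that repeat a pose let the fingers close. It gives the time, the measured TCP pose, the force and the opening at its end, in the units of the state.
- env.state(): the state, without advancing time (a new reading comes with each control period).
- env.camera(name): name is "scene" or "top" or "wrist"; returns the picture (384x512x3 uint8, red, green, blue); there is no depth.
- env.camera_model(name): a dict with "fx", "fy", "cx", "cy" (pixels), "k1" (the pictures are not rectified: a ray, as slopes to the right and down, at radius r is drawn at 1 + k1 r^2 times it, then the intrinsics apply), "R" (3x3) and "t" (3): a world point X has camera coordinates R X + t. Camera axes: x right, y down, z forward; pixel columns grow to the right and rows downward; lengths in m; the calibration is good to about 2 mm. A picture is of the moment at which its call begins: read the wrist's pose just before it. camera_model takes no time and is no camera call; for the wrist camera it gives the pose at the moment of the call.
- env.finish_job(): hands the job in, once; it reports no verdict.
The state is a dict: "time": time; "joint_pos": joint angles; "qvel": joint speeds; "effort": joint torques, N m; "ee_pos": TCP position; "tcp_rot": TCP orientation; "ft_force": force on the tool from outside, world axes, zero at the start; "torque": the same for the moment, N m; "gripper_width": finger opening in m.
Only numpy, scipy, OpenCV 4.12 (cv2) and the standard library are available. Lean on these libraries where they do the work, as an engineer would, in place of code of your own. Each camera call takes 0.05 s, during which the arm holds its last target.

### The job

The plywood plate with the half-built lattice rocks at one of its corners: press down on the blue dots, one corner after another, until you find the corner that dips. Then press the orange tab of that corner's shim down flat, leave the other three tabs up, and press firmly on the same blue dot once more to check that the corner now stands firm. Only press with closed fingers: lift or grip nothing, and leave the glue bottle, the hammer and the wood block alone.

Things in the scene. Friction and masses are not known exactly. Their poses are not given: they have to be found in the camera images.
- base: Fixed dark wooden base board, 270 (x) x 400 (y) x 15 mm thick, lying on the bench; origin at the centre of its underside, z up. The plate lies in low wooden rims on it (tops 38 mm above the bench). Under the plate, unseen, are a round boss in the middle and a rubber foot under each corner; one foot, any of the four, is too short.
- plate: Loose plywood assembly plate, 220 (x) x 200 (y) x 12 mm, 0.5 to 0.8 kg, with a 110 x 110 mm, 10 mm high lattice of thin wood strips begun in its middle; origin at the centre of its underside, axes as the base's. At rest it lies level, its top 47 mm above the bench. A push of 2 to 4 N straight down on the rocking corner makes that corner dip 7 to 8 mm until it bottoms; let go, it comes back level by its own weight. The three other corners are firm (they give less than 1.5 mm).
- corner_a (a point): Blue 18 mm dot on top of the plate at its near left corner, seen from the robot (x -92, y +80 mm from the plate's centre): the place to press that corner.
- corner_b (a point): Blue 18 mm dot on top of the plate at its near right corner, seen from the robot (x -92, y -80 mm from the plate's centre): the place to press that corner.
- corner_c (a point): Blue 18 mm dot on top of the plate at its far left corner, seen from the robot (x +92, y +80 mm from the plate's centre): the place to press that corner.
- corner_d (a point): Blue 18 mm dot on top of the plate at its far right corner, seen from the robot (x +92, y -80 mm from the plate's centre): the place to press that corner.
- tab_a (a point): Top centre of the orange pad (30 x 34 mm) on the tab of the near left corner's shim, beside the plate. The steel tab slopes up and outward, to the base's +y, from its hinge (hinge line along the base's x, at x -66, y +108 mm from the base's centre and 26.5 mm above the bench). The pad's centre lies 49 mm from the hinge; it is about 48 mm above the bench when the tab is up and 32 mm when it is flat, and moves about 4 mm outward on the way.
- tab_b (a point): Top centre of the orange pad (30 x 34 mm) on the tab of the near right corner's shim, beside the plate. The steel tab slopes up and outward, to the base's -y, from its hinge (hinge line along the base's x, at x -66, y -108 mm from the base's centre and 26.5 mm above the bench). The pad's centre lies 49 mm from the hinge; it is about 48 mm above the bench when the tab is up and 32 mm when it is flat, and moves about 4 mm outward on the way.
- tab_c (a point): Top centre of the orange pad (30 x 34 mm) on the tab of the far left corner's shim, beside the plate. The steel tab slopes up and outward, to the base's +y, from its hinge (hinge line along the base's x, at x +66, y +108 mm from the base's centre and 26.5 mm above the bench). The pad's centre lies 49 mm from the hinge; it is about 48 mm above the bench when the tab is up and 32 mm when it is flat, and moves about 4 mm outward on the way.
- tab_d (a point): Top centre of the orange pad (30 x 34 mm) on the tab of the far right corner's shim, beside the plate. The steel tab slopes up and outward, to the base's -y, from its hinge (hinge line along the base's x, at x +66, y -108 mm from the base's centre and 26.5 mm above the bench). The pad's centre lies 49 mm from the hinge; it is about 48 mm above the bench when the tab is up and 32 mm when it is flat, and moves about 4 mm outward on the way.
- shim_a (a joint): Hinge of the near left corner's shim, rad: between 0 and 0.04 at the start (tab up), 0.33 = pressed flat (hard stop). Stiff, no spring: it takes 11 to 16 N straight down on the orange pad and stays where it is left. It is a see-saw: its inner end, under the plate, rises to 1.5 mm below the level plate, so the rocking corner then gives only about 2 mm before it rests on the shim (6 N or more); that carries 25 N without slipping.
- shim_b (a joint): Hinge of the near right corner's shim, rad: between 0 and 0.04 at the start (tab up), 0.33 = pressed flat (hard stop). Stiff, no spring: it takes 11 to 16 N straight down on the orange pad and stays where it is left. It is a see-saw: its inner end, under the plate, rises to 1.5 mm below the level plate, so the rocking corner then gives only about 2 mm before it rests on the shim (6 N or more); that carries 25 N without slipping.
- shim_c (a joint): Hinge of the far left corner's shim, rad: between 0 and 0.04 at the start (tab up), 0.33 = pressed flat (hard stop). Stiff, no spring: it takes 11 to 16 N straight down on the orange pad and stays where it is left. It is a see-saw: its inner end, under the plate, rises to 1.5 mm below the level plate, so the rocking corner then gives only about 2 mm before it rests on the shim (6 N or more); that carries 25 N without slipping.
- shim_d (a joint): Hinge of the far right corner's shim, rad: between 0 and 0.04 at the start (tab up), 0.33 = pressed flat (hard stop). Stiff, no spring: it takes 11 to 16 N straight down on the orange pad and stays where it is left. It is a see-saw: its inner end, under the plate, rises to 1.5 mm below the level plate, so the rocking corner then gives only about 2 mm before it rests on the shim (6 N or more); that carries 25 N without slipping.
- glue: Bystander: yellow glue bottle with a red cap, 56 mm diameter, 150 mm tall, standing on the bench; origin at the centre of its underside.
- mallet: Bystander: wooden hammer lying on the bench, 260 mm long along its own x, head at +x, 26 mm thick; origin at the middle of its underside.
- offcut: Bystander: dark wood block 60 x 35 x 45 mm high on the bench to the left of the base; origin at the centre of its underside.

How it is judged:
By the outcome, as a careful person would: the job done as asked, in the order asked, and still so for the second after the job is handed in, with the robot touching nothing.
It also fails if it takes over 58 s, if anything falls off the work surface, if the arm or the gripper's body presses on something with over 40 N, if the wrist force passes 120 N, or if a joint passes its speed limit or range.

## Working session

There is one attempt and no reset: what is moved stays moved. The work goes in short steps, Python scripts to look and compute and a tool call to move; the robot and the scene stay as the last step left them, time stands still between calls to the robot, and variables do not carry over. Pictures are saved under pics/ and viewed, and the job is handed in when it is done.

Besides the shell and the picture viewer there is one more tool, called after ">>>" by a JSON object that holds its "api" and its "payload". move_arm: Moves the arm, as the interface text tells. Its arguments: {"type":"object","properties":{"motion":{"type":"array"},"newtons":{"type":"number"}},"required":["motion"]}

```bash
mkdir -p pics
python3 - <<'E'
from cell import env
import cv2
s=env.state(); print(s)
for n in ("top","scene"):
    m=env.camera_model(n); print(n,m)
    cv2.imwrite(f"pics/{n}0.png",env.camera(n)[:,:,::-1])
E
```

```text
{'time': 0.0, 'joint_pos': array([ 1.16457188e+00,  3.53661111e-01,  1.63415412e+00,  6.84561537e-06,
        1.15522008e+00, -2.38953344e-03]), 'qvel': array([-0.00199818,  0.00011813,  0.00073279,  0.00024134, -0.00017119,
       -0.000375  ]), 'effort': array([-2.49289456e-03, -6.05258203e+01, -3.42064834e+01, -2.32766024e-04,
        9.45091975e-03,  2.68724392e-06]), 'ee_pos': array([0.24538838, 0.57427348, 0.23054505]), 'tcp_rot': array([ 3.93344805e-04,  8.34550622e-01,  5.50930793e-01, -6.04648078e-04]), 'ft_force': array([-0.8019526 ,  0.48588432,  0.10409283]), 'torque': array([ 0.00144756, -0.03468211, -0.00712671]), 'gripper_width': 0.08541018582406013}
top {'fx': 361.444477618931, 'fy': 361.444477618931, 'cx': 258.10408216034347, 'cy': 200.05856983214514, 'k1': -0.006642022646105089, 'R': array([[-0.02675937, -0.99963935,  0.00225783],
       [-0.99371335,  0.02635498, -0.10880807],
       [ 0.10870932, -0.00515527, -0.99406021]]), 't': array([0.00125428, 0.55211961, 1.14063596])}
scene {'fx': 467.69702991959707, 'fy': 467.69702991959707, 'cx': 257.2569544326899, 'cy': 185.79079953445685, 'k1': -0.19370496392777511, 'R': array([[-0.37245022,  0.92796746,  0.01253891],
       [ 0.62483536,  0.26072886, -0.73593562],
       [-0.68619356, -0.26626463, -0.6769354 ]]), 't': array([ 0.20435638, -0.30653756,  1.76242282])}
```

View pics/top0.png

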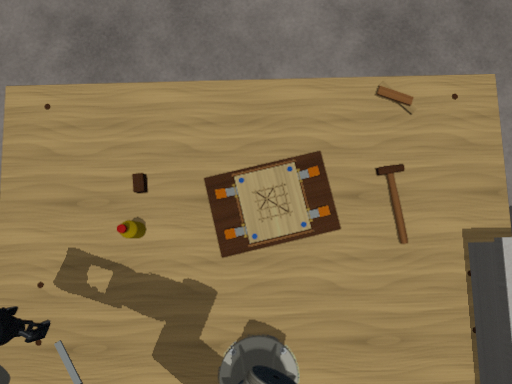

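View pics/scene0.png

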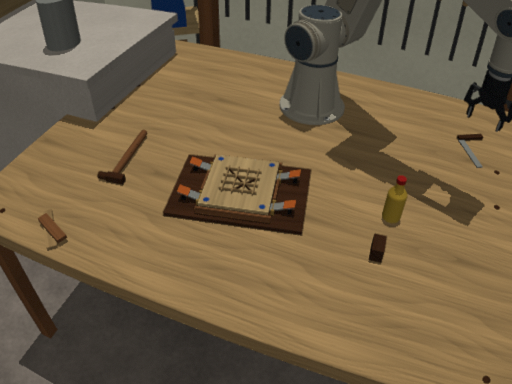

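```bash
cat > h.py <<'E'
from cell import env
import cv2, numpy as np
from scipy.spatial.transform import Rotation as Rot
def ray(m,uv):
    d=np.array([(uv[0]-m["cx"])/m["fx"],(uv[1]-m["cy"])/m["fy"]]); p=d.copy()
    for _ in range(20): p=d/(1+m["k1"]*(p@p))
    R=np.array(m["R"]);t=np.array(m["t"])
    return -R.T@t, R.T@np.array([p[0],p[1],1])
def onz(m,uv,z):
    o,d=ray(m,uv); return o+d*(z-o[2])/d[2]
def blobs(img,kind,amin=8):
    h=cv2.cvtColor(img,cv2.COLOR_RGB2HSV)
    lo,hi={"blue":((100,120,60),(125,255,255)),"orange":((4,190,130),(14,255,255))}[kind]
    mk=cv2.inRange(h,lo,hi); n,l,st,c=cv2.connectedComponentsWithStats(mk)
    return [(c[i],st[i,4]) for i in range(1,n) if st[i,4]>=amin]
def Rt(): 
    s=env.state(); q=s["tcp_rot"]; return s,Rot.from_quat([q[1],q[2],q[3],q[0]])
def delta(target,yaw=None):
    s,R=Rt(); return R.inv().apply(np.array(target)-s["ee_pos"])
E
python3 - <<'E'
from h import *
for n in ("top","scene"):
    im=cv2.imread(f"pics/{n}0.png")[:,:,::-1].copy(); m=env.camera_model(n)
    for k,z in (("blue",.047),("orange",.048)):
        for c,a in blobs(im,k): print(n,k,c.round(1),a,onz(m,c,z).round(4))
E
```

```text
top blue [289.3 168.5] 14 [ 0.6498 -0.1166  0.047 ]
top blue [240.9 179.6] 17 [0.6177 0.0402 0.047 ]
top blue [303.3 223.9] 18 [ 0.4703 -0.1545  0.047 ]
top blue [254.2 235.8] 17 [0.437  0.0019 0.047 ]
scene blue [180.7  18.9] 106 [-0.4442 -0.8095  0.047 ]
scene blue [173.4  10.8] 9 [-0.5272 -0.8995  0.047 ]
scene blue [220.5 158.5] 8 [ 0.4745 -0.1531  0.047 ]
scene blue [271.5 164.5] 8 [0.4407 0.0029 0.047 ]
scene blue [205.7 199. ] 13 [ 0.6534 -0.115   0.047 ]
scene blue [261.7 206.2] 12 [0.6195 0.041  0.047 ]
scene orange [195.5 160.9] 63 [ 0.5156 -0.2188  0.048 ]
scene orange [294.6 172.8] 58 [0.4511 0.0808 0.048 ]
scene orange [183.2 189.4] 80 [ 0.644  -0.1919  0.048 ]
scene orange [289.4 203.6] 74 [0.5811 0.109  0.048 ]
```

>>> {"api": "move_arm", "payload": {"motion": [[-0.03, 0.034, 0, 0, 0, 5, -1], [-0.07, 0.079, 0, 0, 0, 12, -1], [-0.11, 0.124, 0, 0, 0, 19, -1], [-0.15, 0.17, 0, 0, 0, 26, -1], [-0.19, 0.215, 0, 0, 0, 33, -1], [-0.23, 0.26, 0, 0, 0, 40, -1], [-0.27, 0.305, 0, 0, 0, 47, -1], [-0.31, 0.35, 0, 0, 0, 55, -1]], "newtons": 60}}

```text
time: 1.1
ee_pos: [0.4461, 0.1503, 0.2313]
tcp_rot: [-0.0, 0.995, 0.101, 0.0]
ft_force: [0.7, -0.4, -0.9]
gripper_width: -0.0004
```

Run:
```python
from h import *
s,R=Rt(); print(s["time"],s["ee_pos"],R.as_matrix().round(3),s["gripper_width"],delta([.545,-.057,.25]))
```

```text
1.1 [0.44606435 0.15028714 0.23128809] [[ 0.979  0.201  0.   ]
 [ 0.201 -0.979  0.   ]
 [ 0.    -0.    -1.   ]] -0.0004291716526597275 [ 0.05514299  0.2229698  -0.01871029]
```

>>> {"api": "move_arm", "payload": {"motion": [[0.013, 0.05, -0.03, 0, 0, 0, -1], [0.026, 0.105, -0.07, 0, 0, 0, -1], [0.039, 0.16, -0.1, 0, 0, 0, -1], [0.05, 0.205, -0.12, 0, 0, 0, -1], [0.055, 0.223, -0.12, 0, 0, 0, -1], [0.055, 0.223, -0.12, 0, 0, 0, -1]]}}

```text
time: 1.85
ee_pos: [0.545, -0.0553, 0.3502]
tcp_rot: [-0.0, 0.995, 0.102, -0.001]
ft_force: [-0.4, 0.2, 0.6]
gripper_width: -0.0001
```

Run:
```python
from h import *
m=env.camera_model("wrist"); im=env.camera("wrist"); print(m)
cv2.imwrite("pics/w0.png",im[:,:,::-1])
for k,z in (("blue",.047),("orange",.048)):
    for c,a in blobs(im,k): print(k,c.round(1),a,onz(m,c,z).round(4))
print(env.state()["ee_pos"])
```

```text
{'fx': 345.7109055399035, 'fy': 345.7109055399035, 'cx': 256.44049851972477, 'cy': 186.67941986002427, 'k1': -0.01461458828175463, 'R': array([[ 0.97877822,  0.2049146 , -0.00178939],
       [ 0.19526286, -0.92995607,  0.3115351 ],
       [ 0.06217404, -0.30527317, -0.95023296]]), 't': array([-0.52017675, -0.23527187,  0.44186984])}
blue [181.5  76.1] 162 [0.4372 0.0008 0.047 ]
blue [330.9  75.6] 152 [0.6169 0.039  0.047 ]
blue [189.6 198.3] 114 [ 0.4704 -0.1557  0.047 ]
blue [323.6 197.9] 112 [ 0.6501 -0.1173  0.047 ]
orange [187.8  15.2] 42 [0.435  0.0698 0.048 ]
orange [299.5  12.5] 33 [0.562  0.0992 0.048 ]
orange [321.9  15.9] 48 [0.5885 0.1011 0.048 ]
orange [212.  12.] 11 [0.4622 0.0788 0.048 ]
orange [273.1  51.4] 15 [0.5412 0.0514 0.048 ]
orange [275.   55.8] 11 [0.5446 0.047  0.048 ]
orange [347.9  71.1] 9 [0.6355 0.0483 0.048 ]
orange [168.8 154.7] 15 [ 0.4349 -0.1004  0.048 ]
orange [170.1 161. ] 9 [ 0.4377 -0.1085  0.048 ]
orange [170.  164.9] 8 [ 0.4382 -0.1138  0.048 ]
orange [339.7 196.4] 23 [ 0.6707 -0.1104  0.048 ]
orange [245.1 214.8] 20 [ 0.5497 -0.1635  0.048 ]
orange [220.8 239.6] 14 [ 0.5232 -0.2081  0.048 ]
orange [292. 245.] 23 [ 0.6246 -0.1956  0.048 ]
orange [313. 247.] 21 [ 0.6548 -0.1925  0.048 ]
orange [214.5 258. ] 12 [ 0.5194 -0.2392  0.048 ]
[ 0.54445559 -0.0543231   0.34995579]
```

View pics/w0.png

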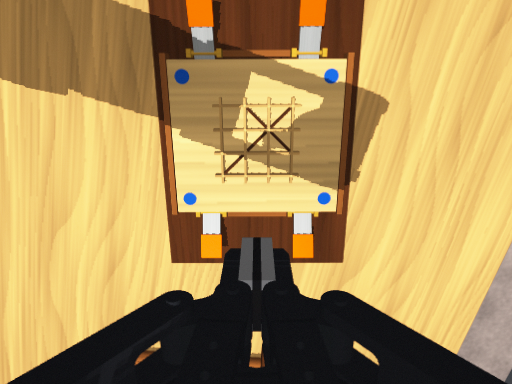

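```bash
cat >> h.py <<'E'
P=dict(a=(.4371,.0012),b=(.4704,-.1556),c=(.6173,.0395),d=(.6501,-.1170))
def go(k,z):
    s,_=Rt(); print(k,round(s["time"],2),s["ee_pos"].round(4),s["ft_force"].round(1),"delta",delta([*P[k],z]).round(4))
E
python3 - <<'E'
from h import *
import numpy as np
for _ in range(1):
    for k in "abcd": go(k,.06)
m=env.camera_model("wrist")
for uv in ((210.5,246),(302.5,246)): print(onz(m,uv,.048))
c=np.array([.5436,-.0582]);R=Rot.from_euler('z',12,degrees=True).as_matrix()[:2,:2]
for k,x,y in (("a",-66,154.5),("b",-66,-154.5),("c",66,154.5),("d",66,-154.5)): print(k,c+R@np.array([x,y])/1e3)
E
```

```text
a 1.9 [ 0.5445 -0.0543  0.35  ] [-0.6  0.1 -0.4] delta [-0.0931 -0.076   0.2903]
b 1.9 [ 0.5445 -0.0543  0.35  ] [-0.6  0.1 -0.4] delta [-0.0926  0.0843  0.2901]
c 1.9 [ 0.5445 -0.0543  0.35  ] [-0.6  0.1 -0.4] delta [ 0.0912 -0.0765  0.2899]
d 1.9 [ 0.5445 -0.0543  0.35  ] [-0.6  0.1 -0.4] delta [0.0912 0.0834 0.2896]
[ 0.50998097 -0.22004031  0.048     ]
[ 0.63896404 -0.19272539  0.048     ]
a [0.4469199  0.07920163]
b [ 0.51116461 -0.22304598]
c [0.57603539 0.10664598]
d [ 0.6402801  -0.19560163]
```

>>> {"api": "move_arm", "payload": {"motion": [[-0.02, 0.018, 0.04, 0, 0, 0, -1], [-0.04, 0.036, 0.09, 0, 0, 0, -1], [-0.06, 0.054, 0.14, 0, 0, 0, -1], [-0.08, 0.072, 0.19, 0, 0, 0, -1], [-0.0926, 0.0838, 0.24, 0, 0, 0, -1], [-0.0926, 0.0838, 0.27, 0, 0, 0, -1], [-0.0926, 0.0838, 0.287, 0, 0, 0, -1], [-0.0926, 0.0838, 0.287, 0, 0, 0, -1]]}}

```text
time: 2.9
ee_pos: [0.47, -0.1539, 0.0628]
tcp_rot: [-0.001, 0.995, 0.104, -0.002]
ft_force: [0.5, 0.3, 0.4]
gripper_width: 0.0002
```

Run:
```python
from h import *
go("b",.05)
```

```text
b 2.9 [ 0.47   -0.1539  0.0628] [0.5 0.3 0.4] delta [0.0001 0.0018 0.0128]
```

>>> {"api": "move_arm", "payload": {"motion": [[0, 0.0015, 0.007, 0, 0, 0, -1], [0, 0.0015, 0.012, 0, 0, 0, -1], [0, 0.0015, 0.015, 0, 0, 0, -1], [0, 0.0015, 0.017, 0, 0, 0, -1], [0, 0.0015, 0.017, 0, 0, 0, -1]]}}

```text
time: 3.52
ee_pos: [0.4722, -0.1573, 0.0473]
tcp_rot: [-0.0, 0.995, 0.103, -0.0]
ft_force: [-0.3, -0.6, 0.8]
gripper_width: -0.0002
```

>>> {"api": "move_arm", "payload": {"motion": [[0, 0, 0.001, 0, 0, 0, -1], [0, 0, 0.002, 0, 0, 0, -1], [0, 0, 0.002, 0, 0, 0, -1]]}}

```text
time: 3.9
ee_pos: [0.4723, -0.1574, 0.0453]
tcp_rot: [0.0, 0.995, 0.103, 0.0]
ft_force: [0.4, -1.2, 1.5]
gripper_width: -0.0002
```

>>> {"api": "move_arm", "payload": {"motion": [[0, 0, 0.001, 0, 0, 0, -1], [0, 0, 0.002, 0, 0, 0, -1], [0, 0, 0.002, 0, 0, 0, -1]]}}

```text
time: 4.28
ee_pos: [0.4723, -0.1573, 0.0432]
tcp_rot: [0.0, 0.995, 0.103, 0.0]
ft_force: [-0.2, -0.7, 2.8]
gripper_width: -0.0002
```

>>> {"api": "move_arm", "payload": {"motion": [[0, 0, 0.001, 0, 0, 0, -1], [0, 0, 0.002, 0, 0, 0, -1], [0, 0, 0.002, 0, 0, 0, -1]]}}

```text
time: 4.65
ee_pos: [0.4722, -0.1573, 0.0412]
tcp_rot: [0.0, 0.995, 0.103, 0.0]
ft_force: [0.2, -1.7, 1.6]
gripper_width: -0.0001
```

Run:
```python
from h import *
go("b",.05)
m=env.camera_model("wrist"); im=env.camera("wrist")
cv2.imwrite("pics/w1.png",im[:,:,::-1])
go("b",.05)
```

```text
b 4.65 [ 0.4722 -0.1573  0.0412] [ 0.2 -1.7  1.6] delta [-0.0014 -0.002  -0.0088]
b 4.7 [ 0.4722 -0.1573  0.0413] [-0.1 -1.8  2.3] delta [-0.0015 -0.002  -0.0087]
```

View pics/w1.png

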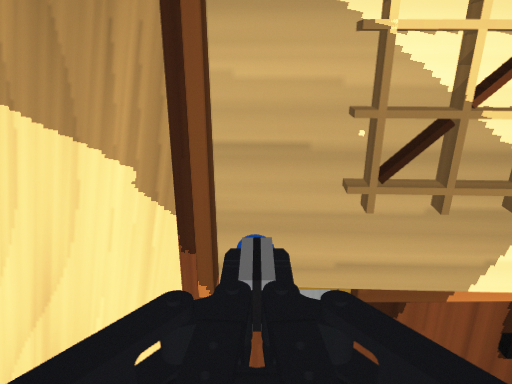

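The fingertips sit on the blue dot at (256,243). The plate has gone down 6 mm at only about 2 N, so corner B dips. I'll press on until it bottoms.

>>> {"api": "move_arm", "payload": {"motion": [[0, 0, 0.001, 0, 0, 0, -1], [0, 0, 0.0015, 0, 0, 0, -1], [0, 0, 0.002, 0, 0, 0, -1], [0, 0, 0.002, 0, 0, 0, -1]]}}

```text
time: 5.2
ee_pos: [0.4723, -0.1574, 0.0398]
tcp_rot: [0.0, 0.995, 0.103, 0.0]
ft_force: [-3.7, -1.9, 9.8]
gripper_width: 0.0002
```

>>> {"api": "move_arm", "payload": {"motion": [[0, 0, -0.01, 0, 0, 0, -1], [0, 0, -0.03, 0, 0, 0, -1], [0.005, 0.015, -0.05, 0, 0, 0, -1], [0.015, 0.04, -0.05, 0, 0, 0, -1], [0.0245, 0.07, -0.05, 0, 0, 0, -1], [0.0245, 0.07, -0.04, 0, 0, 0, -1], [0.0245, 0.07, -0.03, 0, 0, 0, -1], [0.0245, 0.07, -0.03, 0, 0, 0, -1]]}}

```text
time: 6.2
ee_pos: [0.5091, -0.2196, 0.0681]
tcp_rot: [-0.001, 0.995, 0.104, -0.001]
ft_force: [-0.7, 0.7, -0.8]
gripper_width: -0.0003
```

Run:
```python
from h import *
P["t"]=(.5105,-.221)
go("t",.05)
m=env.camera_model("wrist"); im=env.camera("wrist")
cv2.imwrite("pics/w2.png",im[:,:,::-1])
im=env.camera("scene")
cv2.imwrite("pics/s2.png",cv2.resize(im[100:260,120:340,::-1],None,fx=3,fy=3))
for k in("blue","orange"):
  for c,a in blobs(im,k): print(k,c.round(1),a)
```

```text
t 6.2 [ 0.5091 -0.2196  0.0681] [-0.7  0.7 -0.8] delta [0.0011 0.0017 0.0181]
blue [167.1   4.6] 270
blue [220.5 158.5] 8
blue [271.5 164.5] 8
blue [205.7 199. ] 13
blue [261.7 206.2] 12
orange [182.9 189.5] 76
orange [289.4 203.6] 75
```

View pics/w2.png

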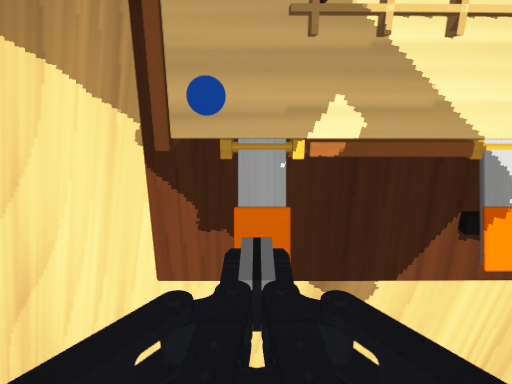

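View pics/s2.png

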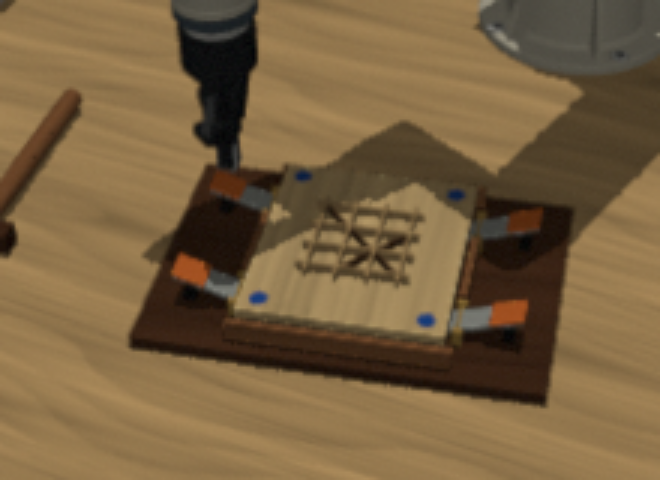

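The fingertips hang over the orange pad of tab B, which spans columns 234–291 against a finger column of about 257. The plate is level again.

>>> {"api": "move_arm", "payload": {"motion": [[0.001, 0.001, 0.008, 0, 0, 0, -1], [0.001, 0.001, 0.014, 0, 0, 0, -1], [0.001, 0.001, 0.018, 0, 0, 0, -1], [0.001, 0.001, 0.02, 0, 0, 0, -1], [0.001, 0.001, 0.022, 0, 0, 0, -1], [0.001, 0.0015, 0.024, 0, 0, 0, -1]]}}

```text
time: 7.05
ee_pos: [0.512, -0.2225, 0.0461]
tcp_rot: [0.0, 0.995, 0.103, 0.0]
ft_force: [-4.4, -2.0, 12.4]
gripper_width: -0.0001
```

>>> {"api": "move_arm", "payload": {"motion": [[0, 0.0005, 0.002, 0, 0, 0, -1], [0, 0.001, 0.004, 0, 0, 0, -1], [0, 0.0015, 0.006, 0, 0, 0, -1], [0, 0.002, 0.008, 0, 0, 0, -1], [0, 0.002, 0.01, 0, 0, 0, -1], [0, 0.002, 0.011, 0, 0, 0, -1]]}}

```text
time: 7.8
ee_pos: [0.5126, -0.2252, 0.0353]
tcp_rot: [0.001, 0.995, 0.104, 0.0]
ft_force: [-4.8, -6.7, 11.4]
gripper_width: -0.0001
```

>>> {"api": "move_arm", "payload": {"motion": [[0, 0, 0.001, 0, 0, 0, -1], [0, 0, 0.002, 0, 0, 0, -1], [0, 0, 0.003, 0, 0, 0, -1], [0, 0, 0.003, 0, 0, 0, -1]]}}

```text
time: 8.3
ee_pos: [0.5128, -0.2253, 0.0323]
tcp_rot: [0.001, 0.995, 0.104, 0.001]
ft_force: [-4.0, -5.0, 9.7]
gripper_width: -0.0002
```

>>> {"api": "move_arm", "payload": {"motion": [[0, 0, 0.001, 0, 0, 0, -1], [0, 0, 0.0015, 0, 0, 0, -1], [0, 0, 0.0015, 0, 0, 0, -1]]}}

```text
time: 8.68
ee_pos: [0.5129, -0.2254, 0.0317]
tcp_rot: [0.001, 0.995, 0.104, 0.001]
ft_force: [-6.3, -4.0, 20.4]
gripper_width: 0.0002
```

>>> {"api": "move_arm", "payload": {"motion": [[0, 0, 0.0005, 0, 0, 0, -1], [0, 0, 0.0005, 0, 0, 0, -1], [0, 0, 0.0005, 0, 0, 0, -1]]}}

```text
time: 9.05
ee_pos: [0.513, -0.2254, 0.0316]
tcp_rot: [0.001, 0.995, 0.104, 0.001]
ft_force: [-8.0, -4.0, 25.7]
gripper_width: 0.0
```

>>> {"api": "move_arm", "payload": {"motion": [[0, 0, -0.005, 0, 0, 0, -1], [0, 0, -0.025, 0, 0, 0, -1], [0, -0.01, -0.05, 0, 0, 0, -1], [-0.01, -0.04, -0.055, 0, 0, 0, -1], [-0.02, -0.065, -0.05, 0, 0, 0, -1], [-0.026, -0.076, -0.04, 0, 0, 0, -1], [-0.026, -0.076, -0.03, 0, 0, 0, -1], [-0.026, -0.076, -0.03, 0, 0, 0, -1]]}}

```text
time: 10.05
ee_pos: [0.4713, -0.1553, 0.0583]
tcp_rot: [-0.0, 0.995, 0.103, -0.0]
ft_force: [0.2, -0.2, -0.0]
gripper_width: 0.0003
```

Run:
```python
from h import *
go("b",.047)
m=env.camera_model("wrist"); im=env.camera("wrist")
cv2.imwrite("pics/w3.png",im[:,:,::-1])
im=env.camera("scene")
cv2.imwrite("pics/s3.png",cv2.resize(im[100:260,120:340,::-1],None,fx=3,fy=3))
```

```text
b 10.05 [ 0.4713 -0.1553  0.0583] [ 0.2 -0.2 -0. ] delta [-0.001   0.0001  0.0113]
```

View pics/w3.png

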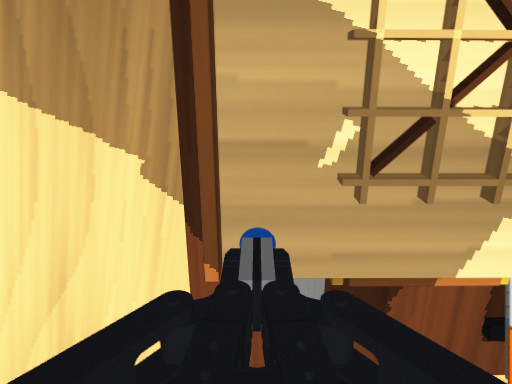

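View pics/s3.png

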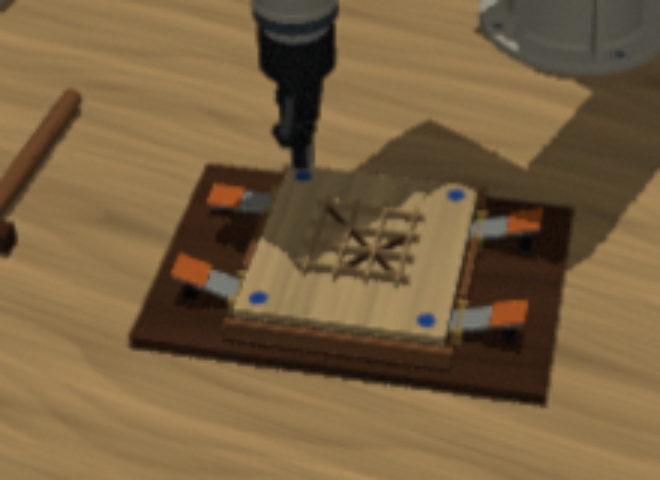

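Tab B, at (226,196) in the enlarged scene picture, now lies flat. The other three tabs are still up, and the fingers are over the blue dot again. Now the check press.

>>> {"api": "move_arm", "payload": {"motion": [[-0.001, 0, 0.006, 0, 0, 0, -1], [-0.001, 0, 0.01, 0, 0, 0, -1], [-0.001, 0, 0.012, 0, 0, 0, -1], [-0.001, 0, 0.0135, 0, 0, 0, -1], [-0.001, 0, 0.0145, 0, 0, 0, -1], [-0.001, 0, 0.0145, 0, 0, 0, -1]]}}

```text
time: 10.9
ee_pos: [0.4702, -0.1553, 0.0453]
tcp_rot: [0.0, 0.995, 0.103, -0.0]
ft_force: [-2.9, -0.4, 8.4]
gripper_width: -0.0006
```

>>> {"api": "move_arm", "payload": {"motion": [[0, 0, 0.0004, 0, 0, 0, -1], [0, 0, 0.0008, 0, 0, 0, -1], [0, 0, 0.0008, 0, 0, 0, -1], [0, 0, 0.0008, 0, 0, 0, -1], [0, 0, 0.0008, 0, 0, 0, -1]]}}

```text
time: 11.52
ee_pos: [0.4702, -0.1553, 0.0451]
tcp_rot: [0.0, 0.995, 0.103, 0.0]
ft_force: [-4.7, 0.5, 17.8]
gripper_width: 0.0002
```

Firm: 17.8 N at only about 1.9 mm. Retreating.

>>> {"api": "move_arm", "payload": {"motion": [[0, 0, -0.003, 0, 0, 0, -1], [0, 0, -0.015, 0, 0, 0, -1], [0, 0, -0.05, 0, 0, 0, -1], [0, 0, -0.1, 0, 0, 0, -1], [0, -0.03, -0.15, 0, 0, 0, -1], [0, -0.07, -0.2, 0, 0, 0, -1], [0, -0.07, -0.22, 0, 0, 0, -1], [0, -0.07, -0.22, 0, 0, 0, -1]]}}

```text
time: 12.52
ee_pos: [0.4568, -0.0864, 0.2661]
tcp_rot: [0.001, 0.995, 0.104, 0.002]
ft_force: [-0.0, -0.2, -1.2]
gripper_width: -0.0004
```

Run:
```python
from h import *
im=env.camera("wrist"); cv2.imwrite("pics/w4.png",im[:,:,::-1])
m=env.camera_model("scene");im=env.camera("scene")
cv2.imwrite("pics/s4.png",cv2.resize(im[100:260,120:340,::-1],None,fx=3,fy=3))
for k in("blue","orange"):
  for c,a in blobs(im,k): print(k,c.round(1),a)
go("b",.05)
```

```text
blue [158.5   2.3] 17
blue [166.3   4.6] 26
blue [178.7  14.5] 209
blue [220.5 158.5] 8
blue [271.5 164.5] 8
blue [205.7 199. ] 13
blue [261.7 206.2] 12
orange [194.7 164.5] 58
orange [294.7 172.9] 60
orange [183.2 189.4] 80
orange [289.4 203.6] 75
b 12.62 [ 0.4555 -0.0867  0.2636] [ 0.  -0.2 -0.8] delta [0.0004 0.0705 0.2136]
```

View pics/w4.png

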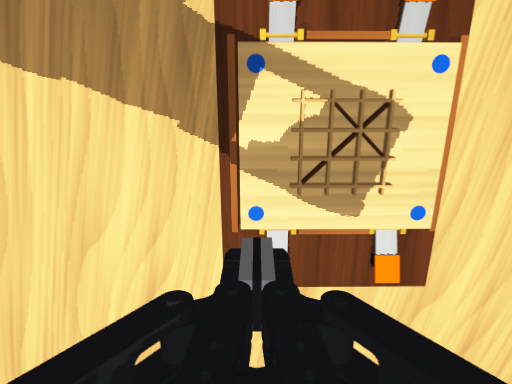

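View pics/s4.png

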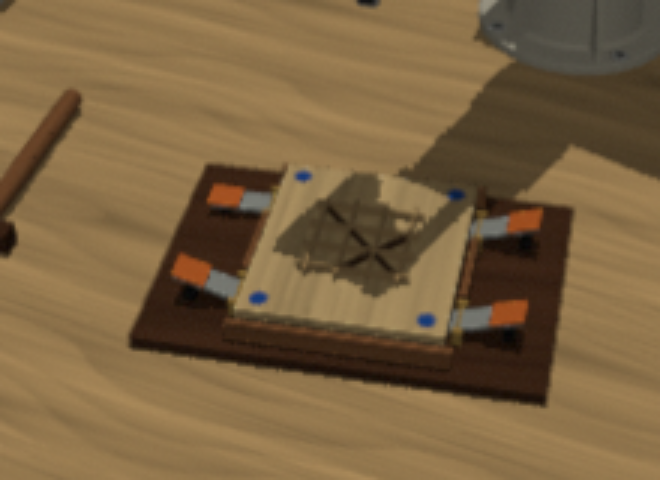

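Only tab B is flat: its pixel moved from (195.5,160.9) to (194.7,164.5), while the other three tabs haven't moved. The plate is level and in place, and the robot is clear.

```bash
python3 -c "
from cell import env
print(env.finish_job())"
```

```text
the job is handed in; nothing more can be done
None
```

The rocking corner was B (near right). Its shim is now pressed flat and the corner stands firm; I handed the job in at about 12.6 s.

- **Finding the corner:** I pressed B first. It went down about 6 mm at 2–3 N and bottomed at about 7.3 mm with 10 N. As it dipped straight away, I did not press the other three.
- **Pressing the shim:** I pushed tab B down to its hard stop; the fingertips were at 31.6 mm height and the force rose to about 26 N.
- **Checking B again:** the same dot gave only about 1.9 mm under 17.8 N.

In the last pictures, tab B lies flat and the other three tabs are still up. The plate's dots are where they were at the start, and the gripper is clear of everything. I never went near the glue bottle, hammer or wood block. None of the checks failed. The one disagreement was that the scene camera placed the dots 1–4 mm from where the top and wrist cameras did; I used the wrist values.

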